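Isolate the disc sander and clear its table

TASK

Before anyone reaches in, switch the disc sander off at its isolator on the blue sloping console: push the red handle in, turn it from the red dot to the green dot and let it spring fully back out so that it latches off. Only then clear the two wood offcuts from the sander's table into the grey bin. Leave the isolator off, the bin standing, and the jar, the roller and the two purple clamps where they are.

Things in the scene. Friction and masses are not known exactly. Their poses are not given: they have to be found in the camera images.
- console: Blue steel console, fixed, 180 x 150 mm. Its top face slopes 25 degrees: low edge 50 mm up on its own -x side (towards the robot), high edge 125 mm. Origin on the bench, 80 mm behind the front edge, below the face centre (87 mm up); z up, x from low to high edge. On the face: a yellow disc (88 mm wide), a red dot (on) and a green dot (off).
- isolator_grip (a point): Grip point of the red bar handle, on its turning axis, 8 mm below the bar's top; moves with it. z: out of the sloping face along the axis (25 degrees from vertical); x: along the bar to its white pointer end; y: across. Bar 64 x 12 mm, 30 mm high, on a black disc (diameter 56 mm) that turns with it; disc top 21 mm below this point and, handle out, 17 mm above the face.
- isolator (a joint): Turn of the handle, rad: 0 = on (white pointer to red dot), 1.047 = off (to green dot), growing anticlockwise as one looks at the face. End stops at -0.03 and 1.08. Takes about 0.06 N m, but is locked within about 0.05 rad of on and of off unless pushed in at least 5 mm. Between the two places it stays where it is left.
- isolator_push (a joint): How far the handle is pushed in along its axis, m: 0 = fully out, 0.008 = fully in (hard stop). A spring pushes it out: 4 N when out, 8 N fully in. Let go within about 0.05 rad of on or off it springs fully out and latches; let go between, it stays about 5 mm in.
- sander: Green and grey bench disc sander, fixed, not running. Brown disc (150 mm, centre 100 mm up) facing its own -x. Origin on the bench below the disc's front face; z up. Aluminium work table before the disc: x -115 to -5 mm, y -100 to 100 mm, top 100 mm up. Guard around the disc: 184 mm high, x 10 to 40 mm; motor to x = 180 mm.
- offcut_a: Pale softwood offcut, loose on the sander's table: 60 mm (x) x 26 mm (y) x 24 mm (z), about 22 g. Origin: centre of its underside.
- offcut_b: Dark hardwood offcut, loose on the sander's table: 46 mm (x) x 34 mm (y) x 18 mm high, with a step 30 mm long (x from -23 to +7 mm) that reaches 30 mm high; about 30 g. Origin: centre of its underside.
- bin: Open grey plastic bin standing loose on the bench, 160 x 160 mm, 100 mm high, walls 5 mm, 0.9 kg. Origin: centre of its underside; z up.
- jar: Bystander: glass jar with steel screw lid, 60 mm diameter, 75 mm high, loose. Origin: centre of its underside.
- clamp_low: Bystander: lower purple spring clamp lying flat, about 140 x 80 x 22 mm, loose. Origin: underside, at its pivot.
- clamp_high: Bystander: second purple spring clamp, same size, lying crosswise on the first. Origin: underside, at its pivot.
- roller: Bystander: white plastic hand roller (44 mm diameter, 70 mm wide) with black handle, 172 mm long overall, lying on the bench. Origin: under the roller's centre; the handle points to its -x.

How it is judged:
By the outcome, as a careful person would: the job done as asked, in the order asked, and still so for the second after the job is handed in, with the robot touching nothing.
It also fails if it takes over 67 s, if anything falls off the work surface, if the arm or the gripper's body presses on something with over 40 N, if the wrist force passes 120 N, or if a joint passes its speed limit or range.

ROBOT

A 6-joint arm with a two-finger parallel gripper is mounted at the origin on the work surface. World frame = base frame: x ahead of the robot, y to its left, z up, the work surface at z = 0. Lengths are in m, angles in degrees, forces in N, time in s.
With the tool pointing down it reaches from about 0.35 to 0.875 m from the base axis. Payload 4.2 kg.
Tool frame: the origin (TCP) lies on the centre line of the jaws, within the pads' length; the fingertips stand 25 mm ahead of it and the grasp point (between the pads) lies 6 mm ahead of it; z points along the fingers, y is the line along which they close (so a half turn about z gives the same grasp; the last joint's range is limited). The gripper opens to 87 mm and grips with 3 to 60 N. Pads are 19 mm wide; open, the fingers measure 117 mm over their backs; the gripper's body (75 mm by 190 mm) begins 51 mm behind the grasp point.
Start: joints at [82.884, 22.042, 0.453, 0, -68.411, -14.817], TCP at [0.233, 0.58, 0.248] pointing down, gripper open.
Joint ranges: [-179.83, 179.83], [-69.29, 118.12], [-61.27, 80.66], [-181.25, 117.63], [-171.15, -9.14], [-177.46, 177.46]. Speed limits (degrees/s): [159.86, 159.86, 180, 180, 180, 180].

INTERFACE

Orientations are given as a 3x3 rotation matrix whose columns are the frame's x, y, z axes.
In Python, from station import r gives the robot as it stands.
- The arm moves only by the tool move_arm, never from a script. Its argument "series" is a list of rows, each an object with "grip": the opening, from 0 (shut) to 1 (fully open); "xyz": the shift along the tool's x, y, z in mm, a list of three; "angular": the turn, a rotation vector about the tool's x, y, z in rad, a list of three. A call has 1 to 10 rows; each row is the pose to reach, as a shift and turn from the pose commanded when the call began, along the tool's axes at that moment; what a row does not reach only later rows make up. A row lasts 1/10 s, in which the tool goes at most 50 mm and 8.59 degrees, less where a joint would pass 70% of its speed; a pose out of reach is approached as far as the arm can. A call with a gripper value outside its range is refused whole. The fingers move at their own pace and stop on an object; the grip force is fixed at half the most. Time passes only in rows, so rows that repeat a pose let the fingers close. It gives the time, the measured TCP pose, the force, the opening and the grip force at its end, in the units of the state.
- r.sense(): the state, without advancing time (a new reading comes with each control period).
- r.capture(name): name is "scene" or "top" or "wrist"; returns a dict with "img" (400x640x3 uint8, red, green, blue), "camera_matrix" (3x3 intrinsics, pixels), "k1" (the pictures are not rectified: a ray, as slopes to the right and down, at radius r is drawn at 1 + k1 r^2 times it, then the intrinsics apply), "rvec" (rotation vector, rad) and "tvec" (3), from world to camera coordinates, as OpenCV has them; the wrist camera has in their place "hand_eye" (4x4, takes a point from camera to tool coordinates, whose origin is the TCP and whose axes are the flange's). Camera axes: x right, y down, z forward; pixel columns grow to the right and rows downward; lengths in m; the calibration is good to about 2 mm. A picture is of the moment at which its call begins: read the wrist's pose just before it. There is no depth.
- r.finish_job(): hands the job in; it is judged then, once.
The state is a dict: "time_s": time; "joints": joint angles; "joint_velocities": joint speeds; "effort": joint torques, N m; "tcp_pos": TCP position; "ee_rot": TCP orientation; "wrist_force": force on the tool from outside, world axes, zero at the start; "moment": the same for the moment, N m; "gripper_width": opening from 0.0 (shut) to 1.0 (fully open); "gripper_force": force on a finger pad.
Only numpy, scipy, OpenCV 4.12 (cv2) and the standard library are available. Lean on these libraries where they do the work, as an engineer would, in place of code of your own. Each camera call takes 0.05 s, during which the arm holds its last target. There are 200 camera calls.

## Working session

There is one attempt and no reset: what is moved stays moved. The work goes in short steps, Python scripts to look and compute and a tool call to move; the robot and the scene stay as the last step left them, time stands still between calls to the robot, and variables do not carry over. Pictures are saved under pics/ and viewed, at most 10 in all, crops included, and the job is handed in when it is done.

Besides the shell and the picture viewer there is one more tool, called after "Request:" as name(argument=value, ...), one argument or row to a line, values as JSON. move_arm: Moves the arm, as the interface text tells. Its arguments: {"type":"object","properties":{"series":{"type":"array"}},"required":["series"]}

```bash
mkdir -p pics; ls
cat > h.py <<'E'
import numpy as np,cv2
from station import r
def ray(c,uv,pose=None):
    K=c["camera_matrix"];K=np.array(K);d=np.array([(uv[0]-K[0,2])/K[0,0],(uv[1]-K[1,2])/K[1,1]])
    s=d.copy()
    for _ in range(20): s=d/(1+c["k1"]*(s@s))
    v=np.array([s[0],s[1],1.])
    if "rvec" in c:
        R=cv2.Rodrigues(np.array(c["rvec"],float))[0];t=np.array(c["tvec"],float).ravel()
        return -R.T@t,R.T@v
    H=np.array(c["hand_eye"]);p,Rt=pose
    return p+Rt@H[:3,3],Rt@(H[:3,:3]@v)
def plane(c,uv,z,pose=None):
    o,d=ray(c,uv,pose);return o+d*(z-o[2])/d[2]
def tri(a,b):
    (o1,d1),(o2,d2)=a,b
    A=np.c_[d1,-d2];s=np.linalg.lstsq(A,o2-o1,rcond=None)[0]
    p,q=o1+s[0]*d1,o2+s[1]*d2
    return (p+q)/2,np.linalg.norm(p-q)
def snap(n,f):
    s=r.sense();c=r.capture(n);cv2.imwrite("pics/"+f,c["img"][:,:,::-1]);np.save("pics/"+f+".npy",dict(c=c,s=s),allow_pickle=True);return c,s
def load(f):
    d=np.load("pics/"+f+".npy",allow_pickle=True).item();return d["c"],d["s"]
E
python3 - <<'E'
from h import *
for n in("scene","top"):
    c,s=snap(n,n+"0.png");o,d=ray(c,(320,200));print(n,o,d,c["k1"],c["camera_matrix"])
print(s)
E
```

```text
pics
scene [ 1.03007609 -0.16036082  0.99082501] [-0.46990067  0.15714781 -0.86865297] -0.08192113727885578 [[366.41396472   0.         317.97332599]
 [  0.         366.41396472 198.01137936]
 [  0.           0.           1.        ]]
top [0.40040188 0.00385069 0.89674868] [ 0.17738115  0.00925095 -0.98422826] 0.010704050519558712 [[393.96437009   0.         324.800834  ]
 [  0.         393.96437009 204.06429029]
 [  0.           0.           1.        ]]
{'time_s': 0.05, 'joints': array([ 8.28833664e+01,  2.20900256e+01,  3.80251022e-01, -2.89714130e-02,
       -6.84103099e+01, -1.48153373e+01]), 'joint_velocities': array([ 0.02718126, -0.08736447,  0.06211966,  0.04704143, -0.01760846,
       -0.0827509 ]), 'effort': array([-7.40944852e-04, -3.92044222e+01,  1.88165492e+01,  4.23959121e+00,
        1.37869219e-02, -5.22972709e-05]), 'tcp_pos': array([0.23322965, 0.57926764, 0.24647055]), 'ee_rot': array([[ 9.27558320e-01, -3.73677717e-01, -7.26200197e-04],
       [-3.73678414e-01, -9.27556121e-01, -2.02142805e-03],
       [ 8.17711801e-05,  2.14635774e-03, -9.99997693e-01]]), 'wrist_force': array([-0.68127601, -1.02107967,  0.06936702]), 'moment': array([-0.00519193,  0.00886903, -0.0513923 ]), 'gripper_force': 0.0, 'gripper_width': 1.0030143342924331}
```

View pics/top0.png

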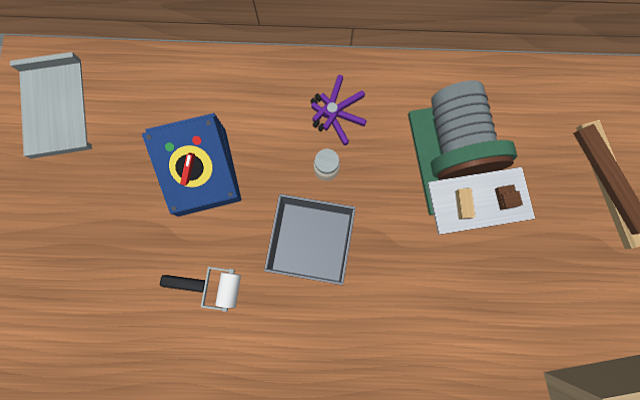

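View pics/scene0.png

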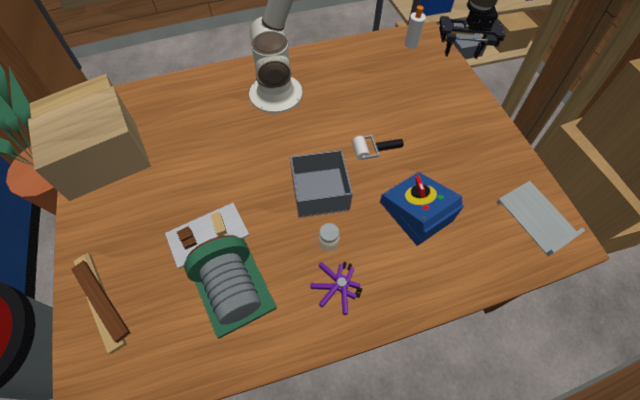

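The top view (up is +x, left is +y) shows the console at about (190,165) with the pointer on red (red dot 197,140; green dot 169,147). The bin is at (310,240), the pale offcut at (465,203) and the dark one at (508,197). The scene view shows the same things from the far side, with the handle at (420,185).

Run:
```python
from h import *
t,_=load("top0.png");s,_=load("scene0.png")
def hsv(c): return cv2.cvtColor(c["img"],cv2.COLOR_RGB2HSV)
def comps(c,lo,hi,box,k=0,mn=8):
    m=cv2.inRange(hsv(c),lo,hi);b=np.zeros_like(m);b[box[1]:box[3],box[0]:box[2]]=1;m=m*b
    n,_,st,ce=cv2.connectedComponentsWithStats(m)
    return [(ce[i].round(1),st[i]) for i in range(1,n) if st[i][4]>=mn],m
for nm,c,box in(("top",t,(135,105,245,220)),("scene",s,(375,165,470,245))):
    for cn,lo,hi in(("red",(0,130,90),(6,255,255)),("red2",(174,130,90),(180,255,255)),("green",(45,80,60),(85,255,255)),("yellow",(22,120,120),(34,255,255)),("white",(0,0,180),(180,60,255)),("blue",(100,90,40),(125,255,255))):
        r_,m=comps(c,lo,hi,box)
        print(nm,cn,[(tuple(a),tuple(b)) for a,b in r_])
        if cn=="yellow":
            p=cv2.convexHull(np.argwhere(m>0)[:,::-1].astype(np.float32));e=cv2.fitEllipse(p);print("  ell",e)
        if cn=="blue":
            p=cv2.convexHull(np.argwhere(m>0)[:,::-1].astype(np.int32));print(cv2.approxPolyDP(p,2.5,True).reshape(-1,2).tolist())
# table objects top
for cn,lo,hi in(("pale",(12,60,150),(25,170,255)),("dark",(0,60,20),(20,255,130))):
    q,m=comps(t,lo,hi,(440,178,526,228),mn=30);
    for a,b in q:
        print(cn,a,b)
    cs=max(cv2.findContours(m,cv2.RETR_EXTERNAL,cv2.CHAIN_APPROX_NONE)[0],key=cv2.contourArea);print(cv2.minAreaRect(cs))
q,m=comps(t,(0,0,150),(180,50,255),(425,160,540,240),mn=200);print("table",q)
p=cv2.convexHull(np.argwhere(m>0)[:,::-1].astype(np.int32));print(cv2.approxPolyDP(p,3,True).reshape(-1,2).tolist())
q,m=comps(t,(0,0,40),(180,70,200),(255,190,362,290),mn=500);print("bin",q)
p=cv2.convexHull(np.argwhere(m>0)[:,::-1].astype(np.int32));ap=cv2.approxPolyDP(p,4,True).reshape(-1,2);print(ap.tolist())
for z in(.1,):
    P=np.array([plane(t,u,z) for u in ap]);print(P.round(3))
C=np.vstack([cv2.resize(t["img"][100:230,130:250],(600,650),interpolation=2)[:600]]);cv2.imwrite("pics/c1.png",C[:,:,::-1])
cv2.imwrite("pics/c2.png",cv2.resize(np.hstack([t["img"][160:240,425:545],s["img"][195:275,160:280]]),(800,267),interpolation=2)[:,:,::-1])
```

```text
top red [((np.float64(196.4), np.float64(139.9)), (np.int32(193), np.int32(137), np.int32(8), np.int32(7), np.int32(46))), ((np.float64(185.4), np.float64(171.2)), (np.int32(180), np.int32(155), np.int32(12), np.int32(30), np.int32(144)))]
top red2 [((np.float64(189.3), np.float64(154.2)), (np.int32(186), np.int32(153), np.int32(7), np.int32(3), np.int32(9)))]
top green [((np.float64(169.1), np.float64(146.5)), (np.int32(165), np.int32(142), np.int32(9), np.int32(9), np.int32(62)))]
top yellow [((np.float64(191.3), np.float64(164.2)), (np.int32(169), np.int32(146), np.int32(43), np.int32(41), np.int32(755)))]
  ell ((190.16122436523438, 165.84393310546875), (40.20320129394531, 43.32950210571289), 115.42586517333984)
top white [((np.float64(187.6), np.float64(160.3)), (np.int32(186), np.int32(155), np.int32(4), np.int32(12), np.int32(29)))]
top blue [((np.float64(193.6), np.float64(164.1)), (np.int32(142), np.int32(113), np.int32(99), np.int32(103), np.int32(5278)))]
[[240, 199], [180, 215], [171, 213], [142, 134], [146, 129], [213, 113], [225, 131]]
scene red [((np.float64(420.5), np
[... 1064 characters left out ...]
8  16  30 379]
pale [511.5 225.1] [487 221  39   7 152]
((466.2860412597656, 202.89520263671875), (29.472505569458008, 12.885961532592773), 82.40535736083984)
dark [508.  196.7] [495 185  27  24 465]
dark [458.4 204.1] [456 190   6  29  84]
((508.3235778808594, 196.2941436767578), (22.55581283569336, 22.313276290893555), 75.96376037597656)
table [(array([479.2, 200.2]), array([ 428,  167,  107,   67, 4155], dtype=int32))]
[[534, 218], [439, 233], [428, 182], [521, 167]]
bin [(array([310., 239.]), array([ 264,  194,   91,   91, 6268], dtype=int32))]
[[354, 206], [342, 284], [264, 270], [279, 194]]
[[ 0.534 -0.059  0.1  ]
 [ 0.376 -0.038  0.1  ]
 [ 0.399  0.118  0.1  ]
 [ 0.554  0.096  0.1  ]]
```

View pics/c1.png

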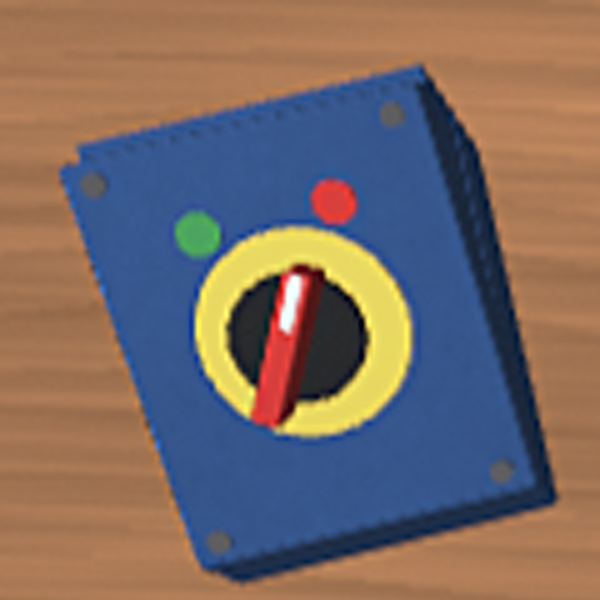

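View pics/c2.png

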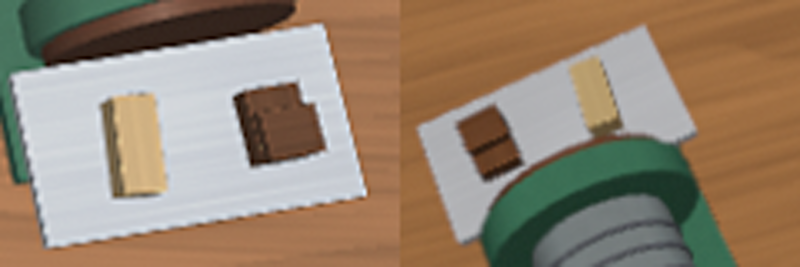

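The crops show the console face, with the handle bar running from about (300,275) at the white pointer end to (270,420) in the crop. The dark offcut's low end points to the disc and its tall step lies on the robot side.

Run:
```python
from h import *
np.set_printoptions(precision=4,suppress=True)
t,_=load("top0.png");s,_=load("scene0.png")
P={}
for n,a,b in(("disc",(190.16,165.84),(420.28,194.57)),("red",(196.4,139.9),(424.9,207.3)),("green",(169.1,146.5),(440,196.8)),("white",(187.6,160.3),(421.1,185.8))):
    p,e=tri(ray(t,a),ray(s,b));P[n]=p;print(n,p,e)
# top view only, slope-plane iteration
c=plane(t,(190.16,165.84),.087);yaw=np.arctan2(*(P["green"]-P["red"])[[0,1]]*[-1,1])
for k in range(5):
    X=np.array([np.cos(yaw)*np.cos(.4363),np.sin(yaw)*np.cos(.4363),np.sin(.4363)]);Y=np.array([-np.sin(yaw),np.cos(yaw),0]);N=np.cross(X,Y)
    def on(uv,h=0):
        o,d=ray(t,uv);return o+d*((c+h*N-o)@N)/(d@N)
    R,G=on((196.4,139.9)),on((169.1,146.5));d=G-R;yaw=np.arctan2(-d[0],d[1])
print("c",c,"yaw",np.degrees(yaw),R,G)
for q in(R,G): print("ang",np.degrees(np.arctan2((q-c)@Y,(q-c)@X)),np.linalg.norm(q-c))
# face corners check (crop px /5 +offset)
print("edges",[((on((u/5+130,v/5+100))-c)@X,(on((u/5+130,v/5+100))-c)@Y) for u,v in((62,168),(420,68),(538,490),(208,568))])
# bar top: ends in crop
e1,e2=on((130+298/5,100+268/5),.046),on((130+268/5,100+420/5),.046);print("bar",e1,e2,np.linalg.norm(e1-e2),"offset from axis",((e1+e2)/2-c)@X,((e1+e2)/2-c)@Y,"ang",np.degrees(np.arctan2((e1-e2)@Y,(e1-e2)@X)))
print("N",N,"grip",c+.038*N)
T=np.array([plane(t,u,.1) for u in((534,218),(439,233),(428,182),(521,167))]);print("table",T,np.linalg.norm(np.diff(T,axis=0),axis=1))
print("a top c2 corners->", [plane(t,(425+u*.15*2,160+v*.3),.124)[:2] for u,v in((112,96),(156,93),(166,193),(124,197))])
print("b high", [plane(t,(425+u*.3,160+v*.3),.130)[:2] for u,v in((262,108),(312,103),(325,150),(272,165))])
cs=plane(t,(508,197),.12);print(cs)
```

```text
disc [0.6107 0.2862 0.0871] 0.0027041283216015953
red [0.6613 0.2709 0.1074] 0.0028518109418672
green [0.6446 0.3254 0.1096] 0.0021063541288817477
white [0.609  0.2753 0.1372] 0.0014449764208741527
c [0.6111 0.2877 0.087 ] yaw 16.31816343423736 [0.6616 0.2723 0.1076] [0.6455 0.3274 0.1076]
ang -30.698886435827898 0.056742096932881146
ang 30.208046405679138 0.05645753282375394
edges [(np.float64(0.08612266699725044), np.float64(0.07075854959808373)), (np.float64(0.09168101064401928), np.float64(-0.07945310397308569)), (np.float64(-0.09200652538753347), np.float64(-0.0753223296044498)), (np.float64(-0.08982579870525413), np.float64(0.06971292188112921))]
bar [0.622  0.2721 0.1406] [0.5651 0.287  0.1171] 0.063330453231687 offset from axis 0.00042498453447137503 -0.002863633446315175 ang -28.565079197895727
N [-0.4056 -0.1187  0.9063] grip [0.5957 0.2832 0.1214]
table [[ 0.5202 -0.4266  0.1   ]
 [ 0.4835 -0.2321  0.1   ]
 [ 0.5888 -0.2114  0.1   ]
 [ 0.6269 -0.4059  0.1   ]] [0.1979 0.1074 0.1982]
a top c2 corners-> [array([ 0.5711, -0.2661]), array([ 0.5738, -0.2926]), array([ 0.5131, -0.2965]), array([ 0.51  , -0.2715])]
b high [array([ 0.5652, -0.3532]), array([ 0.5692, -0.3831]), array([ 0.5409, -0.3893]), array([ 0.5309, -0.3575])]
[ 0.5582 -0.3662  0.12  ]
```

```bash
cat >> h.py <<'E'
from scipy.spatial.transform import Rotation as Ro
np.set_printoptions(precision=4,suppress=True)
A=np.radians(25)
def face(yaw):
    X=np.array([np.cos(yaw)*np.cos(A),np.sin(yaw)*np.cos(A),np.sin(A)]);Y=np.array([-np.sin(yaw),np.cos(yaw),0]);return X,Y,np.cross(X,Y)
def Rbar(yaw,ang): # tool pointing into face, x along bar at face angle ang
    X,Y,N=face(yaw);x=np.cos(ang)*X+np.sin(ang)*Y;return np.c_[x,np.cross(-N,x),-N]
def Rdown(yaw):
    x=np.array([np.cos(yaw),np.sin(yaw),0]);z=np.array([0,0,-1.]);return np.c_[x,np.cross(z,x),z]
def go(p,R,ahead=.006):
    "shift mm and rotvec bringing the grasp point to p with orientation R"
    s=r.sense();R0=s["ee_rot"];t=np.array(p)-ahead*R[:,2]
    print("t",s["time_s"],"q",s["joints"].round(0),"f",s["wrist_force"].round(1),"xyz",(1000*R0.T@(t-s["tcp_pos"])).round(1),"rot",Ro.from_matrix(R0.T@R).as_rotvec().round(4))
E
python3 - <<'E'
from h import *
y=np.radians(16.3);X,Y,N=face(y);g=np.array([.5955,.2825,.1214])
go(g+.10*N,Rbar(y,-np.pi/6))
E
```

```text
t 0.1 q [ 83.  22.   0.  -0. -68. -15.] f [-0.1  0.   0.2] xyz [411.7 167.6  29.5] rot [ 0.2469  0.3616 -0.1412]
```

Request:
move_arm(
  series=[
    {"grip": 1,"xyz": [412,168,29],"angular": [0.247,0.362,-0.141]},
    {"grip": 1,"xyz": [412,168,29],"angular": [0.247,0.362,-0.141]},
    {"grip": 1,"xyz": [412,168,29],"angular": [0.247,0.362,-0.141]},
    {"grip": 1,"xyz": [412,168,29],"angular": [0.247,0.362,-0.141]},
    {"grip": 1,"xyz": [412,168,29],"angular": [0.247,0.362,-0.141]},
    {"grip": 1,"xyz": [412,168,29],"angular": [0.247,0.362,-0.141]},
    {"grip": 1,"xyz": [412,168,29],"angular": [0.247,0.362,-0.141]},
    {"grip": 1,"xyz": [412,168,29],"angular": [0.247,0.362,-0.141]},
    {"grip": 1,"xyz": [412,168,29],"angular": [0.247,0.362,-0.141]},
    {"grip": 1,"xyz": [412,168,29],"angular": [0.247,0.362,-0.141]},
  ],
)

```text
time_s: 1.1
tcp_pos: [0.5552, 0.2658, 0.2174]
ee_rot: [[0.892, -0.2, 0.406], [-0.267, -0.957, 0.116], [0.365, -0.212, -0.907]]
wrist_force: [-0.4, -0.1, 0.3]
gripper_width: 1.0
gripper_force: 0.0
```

Run:
```python
from h import *
y=np.radians(16.3);X,Y,N=face(y);g=np.array([.5955,.2825,.1214])
go(g+.10*N,Rbar(y,-np.pi/6))
c,s=snap("wrist","w1.png");go(g,Rbar(y,-np.pi/6))
```

```text
t 1.1 q [ 44.  13. -31.  27. -27.   9.] f [-0.4 -0.1  0.3] xyz [-3.4 -3.4 -0.7] rot [ 0.0021 -0.0006 -0.0078]
t 1.15 q [ 45.  13. -31.  27. -27.   9.] f [-0.9  0.7  0.2] xyz [-2.4 -2.1 99.8] rot [ 0.0009 -0.0008 -0.0054]
```

View pics/w1.png

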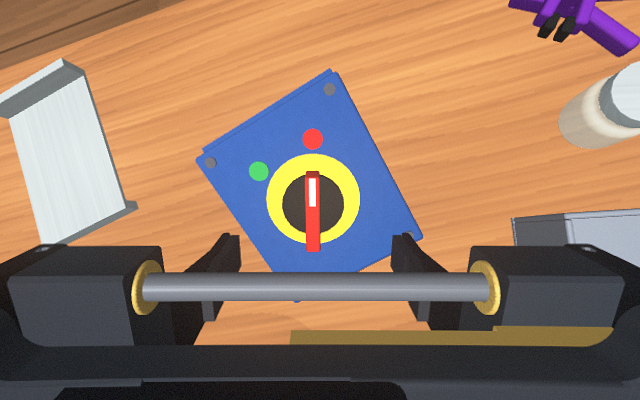

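The wrist view shows the bar upright from (313,172) to (313,251), with the white end towards the red dot at (313,139). The jaw tips at about (235,240) and (397,240) straddle it.

Run:
```python
from h import *
c,s=load("w1.png");pose=(s["tcp_pos"],s["ee_rot"]);h=cv2.cvtColor(c["img"],cv2.COLOR_RGB2HSV)
def mask(lo,hi):
    m=cv2.inRange(h,lo,hi);m[:100]=0;m[260:]=0;m[:,:230]=0;m[:,380:]=0;return m
p=np.argwhere(mask((22,120,120),(34,255,255)))[:,::-1].astype(np.float32);e=cv2.fitEllipse(cv2.convexHull(p));print(e)
m=mask((0,140,100),(6,255,255));n,_,st,ce=cv2.connectedComponentsWithStats(m);print([(ce[i],st[i]) for i in range(1,n) if st[i][4]>20])
g=mask((45,80,60),(85,255,255));gm=np.argwhere(g)[:,::-1].mean(0)
y=np.radians(16.3);X,Y,N=face(y)
F=np.array([.6111,.2877,.087])
def on(uv,hh):
    o,d=ray(c,uv,pose);return o+d*((F+hh*N-o)@N)/(d@N)
C=on(e[0],0);print("disc c",C)
for uv in(gm,(313,139)): q=on(uv,0)-C;print("dot",np.degrees(np.arctan2(q@Y,q@X)),np.linalg.norm(q))
a,b=on((313,172),.046),on((313,251),.046);print("bar",a,b,np.linalg.norm(a-b),"mid-C",((a+b)/2-C)@X,((a+b)/2-C)@Y,"ang",np.degrees(np.arctan2((a-b)@Y,(a-b)@X)))
print("grip from disc",C+.038*N,"from bar",(a+b)/2-.008*N)
p=(s["tcp_pos"]);print("bar in tool y", s["ee_rot"].T@((a+b)/2-p))
```

```text
((312.7826843261719, 198.35595703125), (89.47088623046875, 92.98628234863281), 92.55245208740234)
[(array([312.2302, 138.646 ]), array([303, 130,  19,  19, 291], dtype=int32)), (array([312.2827, 213.9033]), array([305, 171,  15,  80, 941], dtype=int32))]
disc c [0.6106 0.2851 0.0864]
dot 31.64032208722613 0.05659846252960548
dot -30.776606110753473 0.05537275861121943
bar [0.6226 0.27   0.1406] [0.5629 0.288  0.1162] 0.06690229505710087 mid-C 0.0006434530736365357 -0.000914135015181644 ang -30.560977630736577
grip from disc [0.5952 0.2806 0.1209] from bar [0.596  0.2799 0.1212]
bar in tool y [-0.0025 -0.0012  0.0975]
```

Run:
```python
from h import *
y=np.radians(16.3);X,Y,N=face(y);g=np.array([.5956,.2805,.1212])
go(g+.003*N,Rbar(y,-np.pi/6))
```

```text
t 1.15 q [ 45.  13. -31.  27. -27.   9.] f [-0.9  0.7  0.2] xyz [-1.9 -0.2 96.8] rot [ 0.0009 -0.0008 -0.0054]
```

Request:
move_arm(
  series=[
    {"grip": 1,"xyz": [-2,0,30],"angular": [0,0,0]},
    {"grip": 1,"xyz": [-2,0,60],"angular": [0,0,0]},
    {"grip": 1,"xyz": [-2,0,80],"angular": [0,0,0]},
    {"grip": 1,"xyz": [-2,0,91],"angular": [0,0,0]},
    {"grip": 1,"xyz": [-2,0,96],"angular": [0,0,0]},
    {"grip": 1,"xyz": [-2,0,97],"angular": [0,0,0]},
    {"grip": 1,"xyz": [-2,0,97],"angular": [0,0,0]},
  ],
)

```text
time_s: 1.85
tcp_pos: [0.59, 0.2827, 0.1298]
ee_rot: [[0.894, -0.191, 0.406], [-0.259, -0.958, 0.12], [0.366, -0.213, -0.906]]
wrist_force: [0.2, -0.0, 0.1]
gripper_width: 0.996
gripper_force: 0.0
```

Run:
```python
from h import *
y=np.radians(16.3);X,Y,N=face(y);g=np.array([.5956,.2805,.1212])
go(g+.003*N,Rbar(y,-np.pi/6))
```

```text
t 1.85 q [ 37.  21. -39.  56. -10. -14.] f [ 0.2 -0.   0.1] xyz [2.4 2.8 0.8] rot [-0.0018 -0.0002  0.0003]
```

The tool is straight but joint 5 is at -10 against its -9.14 limit. I'll tilt the tool 15° along the bar, which keeps the pads flat on it, to move away from that limit.

```bash
cat >> h.py <<'E'
def Rt(yaw,ang,th):
    R=Rbar(yaw,ang);b,yy,N=R[:,0],R[:,1],-R[:,2];z=-(N*np.cos(th)+b*np.sin(th));return np.c_[np.cross(yy,z),yy,z]
y=np.radians(16.3);X,Y,N=face(y);g=np.array([.5956,.2805,.1212])
E
python3 - <<'E'
from h import *
R=Rt(y,-np.pi/6,np.radians(15));print(R)
go(g+.025*N,R);go(g+.004*N,R)
E
```

```text
[[ 0.9682 -0.1919  0.1605]
 [-0.2201 -0.9584  0.1818]
 [ 0.119  -0.2113 -0.9702]]
t 1.85 q [ 37.  21. -39.  56. -10. -14.] f [ 0.2 -0.   0.1] xyz [  4.    2.8 -21. ] rot [-0.0018 -0.262   0.0006]
t 1.85 q [ 37.  21. -39.  56. -10. -14.] f [ 0.2 -0.   0.1] xyz [4.  2.8 0. ] rot [-0.0018 -0.262   0.0006]
```

Request:
move_arm(
  series=[
    {"grip": 1,"xyz": [2,1,-21],"angular": [0,-0.13,0]},
    {"grip": 1,"xyz": [2,1,-21],"angular": [0,-0.262,0]},
    {"grip": 1,"xyz": [2,1,-21],"angular": [0,-0.262,0]},
    {"grip": 1,"xyz": [2,1,-21],"angular": [0,-0.262,0]},
    {"grip": 1,"xyz": [2,1,-21],"angular": [0,-0.262,0]},
  ],
)

```text
time_s: 2.35
tcp_pos: [0.582, 0.2815, 0.1509]
ee_rot: [[0.97, -0.187, 0.158], [-0.216, -0.958, 0.19], [0.116, -0.218, -0.969]]
wrist_force: [0.6, -1.5, -0.3]
gripper_width: 1.005
gripper_force: 0.0
```

Run:
```python
from h import *
R=Rt(y,-np.pi/6,np.radians(15))
go(g+.025*N,R);go(g+.004*N,R)
```

```text
t 2.35 q [ 39.  24. -12.  -4. -41.  42.] f [ 0.6 -1.5 -0.3] xyz [3.3 4.6 0.6] rot [-0.0075  0.0042  0.0035]
t 2.35 q [ 39.  24. -12.  -4. -41.  42.] f [ 0.6 -1.5 -0.3] xyz [ 8.8  4.8 20.9] rot [-0.0075  0.0042  0.0035]
```

Request:
move_arm(
  series=[
    {"grip": 1,"xyz": [7,3,10],"angular": [-0.007,0.004,0.003]},
    {"grip": 1,"xyz": [8,4,18],"angular": [-0.007,0.004,0.003]},
    {"grip": 1,"xyz": [8,4,20],"angular": [-0.007,0.004,0.003]},
    {"grip": 1,"xyz": [8,4,20],"angular": [-0.007,0.004,0.003]},
    {"grip": 1,"xyz": [8,4,20],"angular": [-0.007,0.004,0.003]},
  ],
)

```text
time_s: 2.85
tcp_pos: [0.5932, 0.2759, 0.1297]
ee_rot: [[0.967, -0.195, 0.163], [-0.223, -0.959, 0.175], [0.122, -0.205, -0.971]]
wrist_force: [-0.2, -0.7, -0.2]
gripper_width: 0.999
gripper_force: 0.0
```

Run:
```python
from h import *
R=Rt(y,-np.pi/6,np.radians(15))
go(g+.004*N,R)
```

```text
t 2.85 q [ 38.  26. -12.  -3. -38.  42.] f [-0.2 -0.7 -0.2] xyz [-0.7 -3.1 -0.4] rot [ 0.0064 -0.0042 -0.0026]
```

Request:
move_arm(
  series=[
    {"grip": 1,"xyz": [-1,-3,0],"angular": [0.006,-0.004,-0.003]},
    {"grip": 0.5,"xyz": [-1,-3,0],"angular": [0.006,-0.004,-0.003]},
    {"grip": 0,"xyz": [-1,-3,0],"angular": [0.006,-0.004,-0.003]},
    {"grip": 0,"xyz": [-1,-3,0],"angular": [0.006,-0.004,-0.003]},
    {"grip": 0,"xyz": [-1,-3,0],"angular": [0.006,-0.004,-0.003]},
    {"grip": 0,"xyz": [-1,-3,0],"angular": [0.006,-0.004,-0.003]},
    {"grip": 0,"xyz": [-1,-3,0],"angular": [0.006,-0.004,-0.003]},
    {"grip": 0,"xyz": [-1,-3,0],"angular": [0.006,-0.004,-0.003]},
    {"grip": 0,"xyz": [-1,-3,0],"angular": [0.006,-0.004,-0.003]},
  ],
)

```text
time_s: 3.75
tcp_pos: [0.5934, 0.2794, 0.1307]
ee_rot: [[0.968, -0.192, 0.161], [-0.22, -0.958, 0.183], [0.119, -0.212, -0.97]]
wrist_force: [0.1, -0.6, 0.1]
gripper_width: 0.356
gripper_force: 0.0
```

Run:
```python
from h import *
R=Rt(y,-np.pi/6,np.radians(15))
go(g+.004*N,R);go(g-.004*N,R);s=r.sense();print(s["moment"],s["ee_rot"].T@N)
```

```text
t 3.75 q [ 38.  26. -12.  -4. -39.  43.] f [ 0.1 -0.6  0.1] xyz [-0.3  0.5 -0.1] rot [-0.001  -0.0005 -0.0002]
t 3.75 q [ 38.  26. -12.  -4. -39.  43.] f [ 0.1 -0.6  0.1] xyz [1.8 0.5 7.6] rot [-0.001  -0.0005 -0.0002]
[-0.4102  0.3094  0.0552] [-0.2584 -0.001  -0.9661]
```

Request:
move_arm(
  series=[
    {"grip": 0,"xyz": [0,0,0],"angular": [0,0,0]},
    {"grip": 0,"xyz": [0,0,0],"angular": [0,0,0]},
    {"grip": 0,"xyz": [0,0,0],"angular": [0,0,0]},
    {"grip": 0,"xyz": [0,0,0],"angular": [0,0,0]},
    {"grip": 0,"xyz": [0,0,0],"angular": [0,0,0]},
    {"grip": 0,"xyz": [0,0,0],"angular": [0,0,0]},
  ],
)

```text
time_s: 4.35
tcp_pos: [0.5934, 0.2796, 0.1308]
ee_rot: [[0.968, -0.192, 0.161], [-0.22, -0.958, 0.183], [0.12, -0.213, -0.97]]
wrist_force: [0.2, 0.7, 0.1]
gripper_width: 0.132
gripper_force: 30.0
```

Gripped at 11.5 mm, which matches the 12 mm bar. Now I'll push in along the axis.

Request:
move_arm(
  series=[
    {"grip": 0,"xyz": [0.7,0,2.5],"angular": [0,0,0]},
    {"grip": 0,"xyz": [1.3,0,5],"angular": [0,0,0]},
    {"grip": 0,"xyz": [2,0,7.3],"angular": [0,0,0]},
    {"grip": 0,"xyz": [2,0,7.3],"angular": [0,0,0]},
    {"grip": 0,"xyz": [2,0,7.3],"angular": [0,0,0]},
  ],
)

```text
time_s: 4.85
tcp_pos: [0.5964, 0.2804, 0.1242]
ee_rot: [[0.968, -0.192, 0.161], [-0.22, -0.958, 0.183], [0.119, -0.212, -0.97]]
wrist_force: [-4.7, 0.3, 6.0]
gripper_width: 0.132
gripper_force: 30.0
```

Run:
```python
from h import *
s=r.sense();f=s["wrist_force"];print("force along N",f@N,f@X,f@Y,s["gripper_width"],"depth of grasp", (s["tcp_pos"]+.006*s["ee_rot"][:,2]-g)@N)
R0=s["ee_rot"];go0=s["tcp_pos"]
# rotation about handle axis N through g, by steps
for a in (8,16,24,32,40,48,56,60,62,64):
    Q=Ro.from_rotvec(np.radians(a)*N).as_matrix();R=Q@R0;p=g+Q@(go0-g)
    print(a,(1000*R0.T@(p-go0)).round(1),Ro.from_matrix(R0.T@R).as_rotvec().round(3))
```

```text
force along N 7.361863407480018 -1.5049185851672437 1.5979283331017875 0.13194928129539704 depth of grasp -0.0033775721382515054
8 [-0.1 -0.3  0. ] [-0.036 -0.    -0.135]
16 [-0.3 -0.5  0.1] [-0.072 -0.    -0.27 ]
24 [-0.4 -0.7  0.1] [-0.108 -0.    -0.405]
32 [-0.6 -0.9  0.2] [-0.144 -0.001 -0.54 ]
40 [-0.9 -1.   0.2] [-0.18  -0.001 -0.674]
48 [-1.1 -1.1  0.3] [-0.217 -0.001 -0.809]
56 [-1.4 -1.2  0.4] [-0.253 -0.001 -0.944]
60 [-1.5 -1.2  0.4] [-0.271 -0.001 -1.012]
62 [-1.6 -1.3  0.4] [-0.28  -0.001 -1.045]
64 [-1.6 -1.3  0.4] [-0.289 -0.001 -1.079]
```

Request:
move_arm(
  series=[
    {"grip": 0,"xyz": [-0.1,-0.3,0],"angular": [-0.036,0,-0.135]},
    {"grip": 0,"xyz": [-0.3,-0.5,0.1],"angular": [-0.072,0,-0.27]},
    {"grip": 0,"xyz": [-0.4,-0.7,0.1],"angular": [-0.108,0,-0.405]},
    {"grip": 0,"xyz": [-0.6,-0.9,0.2],"angular": [-0.144,0,-0.54]},
    {"grip": 0,"xyz": [-0.9,-1,0.2],"angular": [-0.18,-0.001,-0.674]},
    {"grip": 0,"xyz": [-1.1,-1.1,0.3],"angular": [-0.217,-0.001,-0.809]},
    {"grip": 0,"xyz": [-1.4,-1.2,0.4],"angular": [-0.253,-0.001,-0.944]},
    {"grip": 0,"xyz": [-1.5,-1.2,0.4],"angular": [-0.271,-0.001,-1.012]},
    {"grip": 0,"xyz": [-1.5,-1.2,0.4],"angular": [-0.271,-0.001,-1.012]},
    {"grip": 0,"xyz": [-1.5,-1.2,0.4],"angular": [-0.271,-0.001,-1.012]},
  ],
)

```text
time_s: 5.85
tcp_pos: [0.5955, 0.2833, 0.1243]
ee_rot: [[0.695, 0.679, 0.235], [0.708, -0.703, -0.064], [0.122, 0.211, -0.97]]
wrist_force: [-5.7, 3.1, 5.3]
gripper_width: 0.134
gripper_force: 30.0
```

Run:
```python
from h import *
s=r.sense();f=s["wrist_force"];print("force along N",f@N,f@X,f@Y,s["gripper_width"],"depth", (s["tcp_pos"]+.006*s["ee_rot"][:,2]-g)@N)
b=s["ee_rot"][:,0];print("bar angle from on",30+np.degrees(np.arctan2(b@Y,b@X)),"N in tool",s["ee_rot"].T@N,"moment about N",s["moment"]@N,s["moment"],s["joints"].round(1))
go(g-.0035*N,Rt(y,np.pi/6,np.radians(15)))
```

```text
force along N 6.791520216342856 -1.9162170070207505 4.619952594360992 0.13405177514587913 depth -0.003285900543046939
bar angle from on 60.09112972391783 N in tool [-0.2556 -0.0013 -0.9668] moment about N -0.3450960794654545 [0.8365 1.5846 0.201 ] [ 43.9  27.2 -18.7  19.6 -38.4  76. ]
t 5.85 q [ 44.  27. -19.  20. -38.  76.] f [-5.7  3.1  5.3] xyz [-1.4  1.3  0.6] rot [-0.0009 -0.0033  0.0015]
```

Request:
move_arm(
  series=[
    {"grip": 0,"xyz": [-0.7,0,-2.5],"angular": [0,0,0]},
    {"grip": 0,"xyz": [-1.3,0,-5],"angular": [0,0,0]},
    {"grip": 0,"xyz": [-1.9,0,-7],"angular": [0,0,0]},
    {"grip": 0,"xyz": [-1.9,0,-7],"angular": [0,0,0]},
    {"grip": 0,"xyz": [-1.9,0,-7],"angular": [0,0,0]},
  ],
)

```text
time_s: 6.35
tcp_pos: [0.5928, 0.2824, 0.1304]
ee_rot: [[0.696, 0.679, 0.235], [0.708, -0.703, -0.063], [0.122, 0.21, -0.97]]
wrist_force: [-3.9, 4.5, 2.5]
gripper_width: 0.134
gripper_force: 30.0
```

Run:
```python
from h import *
s=r.sense();f=s["wrist_force"];print("force along N",f@N,f@X,f@Y,s["gripper_width"],"depth", (s["tcp_pos"]+.006*s["ee_rot"][:,2]-g)@N)
b=s["ee_rot"][:,0];print("bar angle from on",30+np.degrees(np.arctan2(b@Y,b@X)))
```

```text
force along N 3.352181724257928 -1.2172141509370882 5.390886066873609 0.13411544533806072 depth 0.0034724675052646005
bar angle from on 60.06233412205945
```

Request:
move_arm(
  series=[
    {"grip": 0.5,"xyz": [0,0,0],"angular": [0,0,0]},
    {"grip": 0.6,"xyz": [0,0,0],"angular": [0,0,0]},
    {"grip": 0.6,"xyz": [0,0,0],"angular": [0,0,0]},
    {"grip": 0.6,"xyz": [0,0,0],"angular": [0,0,0]},
    {"grip": 0.6,"xyz": [0,0,0],"angular": [0,0,0]},
    {"grip": 0.7,"xyz": [-5,0,-20],"angular": [0,0,0]},
    {"grip": 0.7,"xyz": [-13,0,-50],"angular": [0,0,0]},
    {"grip": 0.7,"xyz": [-26,0,-100],"angular": [0,0,0]},
    {"grip": 0.7,"xyz": [-26,0,-100],"angular": [0,0,0]},
  ],
)

```text
time_s: 7.25
tcp_pos: [0.5521, 0.2707, 0.2311]
ee_rot: [[0.694, 0.678, 0.242], [0.708, -0.704, -0.058], [0.131, 0.212, -0.968]]
wrist_force: [0.4, 0.6, 1.0]
gripper_width: 0.696
gripper_force: 0.0
```

Run:
```python
from h import *
c,s=snap("wrist","w2.png")
cv2.imwrite("pics/w2s.png",c["img"][80:280,200:440][:,:,::-1])
```

```text
(no output)
```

View pics/w2.png

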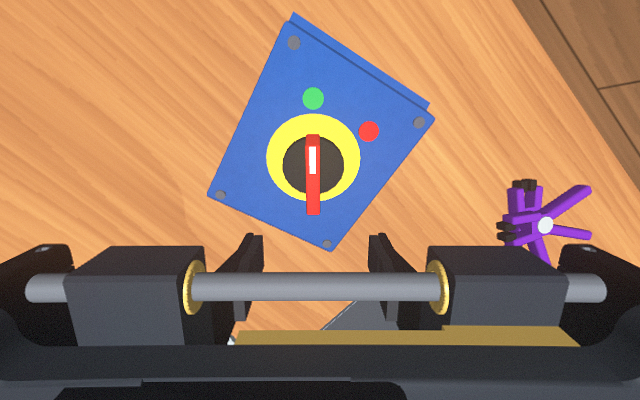

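The pointer end at (313,135) now aims at the green dot (313,98). I'll check the angle and the height numerically.

Run:
```python
from h import *
def meas(f,lo):
    c,s=load(f);pose=(s["tcp_pos"],s["ee_rot"]);h=cv2.cvtColor(c["img"],cv2.COLOR_RGB2HSV)
    def M(a,b):
        m=cv2.inRange(h,a,b);m[260:]=0;m[:,:230]=0;m[:,380:]=0;m[:60]=0;return m
    e=cv2.fitEllipse(cv2.convexHull(np.argwhere(M((22,120,120),(34,255,255)))[:,::-1].astype(np.float32)))
    n,_,st,_=cv2.connectedComponentsWithStats(M((0,140,100),(6,255,255)));i=1+np.argmax(st[1:,4]);x,yy,w,hh,_=st[i]
    u=x+w/2-.5;F=np.array([.6108,.286,.087])
    def on(uv,k):
        o,d=ray(c,uv,pose);return o+d*((F+k*N-o)@N)/(d@N)
    C=on(e[0],0)
    for k in(.041,.046):
        a,b=on((u,yy),k),on((u,yy+hh-1),k);m=(a+b)/2-C
        print(f,k,"len",np.linalg.norm(a-b),"mid",m@X,m@Y,"ang",np.degrees(np.arctan2((a-b)@Y,(a-b)@X)))
meas("w1.png",0);meas("w2.png",0)
# offcuts/bin targets
a=np.array([[.5711,-.2661],[.5738,-.2926],[.5131,-.2965],[.51,-.2715]]);print("a",a.mean(0),np.degrees(np.arctan2(*((a[0]+a[1]-a[2]-a[3])[::-1]))))
T=np.array([[.5202,-.4266],[.4835,-.2321],[.5888,-.2114],[.6269,-.4059]]);print("sander yaw",np.degrees(np.arctan2(*((T[2]+T[3]-T[0]-T[1])[::-1]))))
B=np.array([[.534,-.059],[.376,-.038],[.399,.118],[.554,.096]]);print("bin",B.mean(0),np.degrees(np.arctan2(*((B[0]+B[3]-B[1]-B[2])[::-1]))))
ab=np.array([.545,-.335]);go([*ab,.28],Rdown(np.radians(0)));go([.47,-.1,.28],Rdown(np.radians(0)))
```

```text
w1.png 0.041 len 0.06810376455964343 mid 0.0003656892609382792 0.00023295625588364195 ang -30.613356436990433
w1.png 0.046 len 0.06668152154714872 mid 0.001793800906266235 -0.0006621462501708534 ang -30.613356436990433
w2.png 0.041 len 0.07221118400338826 mid -0.00011377207623232963 0.00046496900748298843 ang 29.671077384405447
w2.png 0.046 len 0.07063425498606098 mid 0.0020592113272014153 0.0016550408423362238 ang 29.67107738440542
a [ 0.542  -0.2817] 4.3663287642545505
sander yaw 11.049829941237231
bin [0.4658 0.0292] -7.822339264821996
t 7.3 q [ 46.  17. -17.  16. -50.  78.] f [ 0.7  0.9 -0.7] xyz [-425.3  434.   -20.8] rot [ 0.152  -0.2052  0.7759]
t 7.3 q [ 46.  17. -17.  16. -50.  78.] f [ 0.7  0.9 -0.7] xyz [-311.2  217.6  -52.9] rot [ 0.152  -0.2052  0.7759]
```

Isolator off, with a turn of 60.3° and the handle out. Next I'll go above the offcuts.

Request:
move_arm(
  series=[
    {"grip": 0.7,"xyz": [-425,434,-21],"angular": [0.152,-0.205,0.776]},
    {"grip": 0.7,"xyz": [-425,434,-21],"angular": [0.152,-0.205,0.776]},
    {"grip": 0.7,"xyz": [-425,434,-21],"angular": [0.152,-0.205,0.776]},
    {"grip": 0.7,"xyz": [-425,434,-21],"angular": [0.152,-0.205,0.776]},
    {"grip": 0.7,"xyz": [-425,434,-21],"angular": [0.152,-0.205,0.776]},
    {"grip": 0.7,"xyz": [-425,434,-21],"angular": [0.152,-0.205,0.776]},
    {"grip": 0.7,"xyz": [-425,434,-21],"angular": [0.152,-0.205,0.776]},
    {"grip": 0.7,"xyz": [-425,434,-21],"angular": [0.152,-0.205,0.776]},
    {"grip": 0.7,"xyz": [-425,434,-21],"angular": [0.152,-0.205,0.776]},
    {"grip": 0.7,"xyz": [-425,434,-21],"angular": [0.152,-0.205,0.776]},
  ],
)

```text
time_s: 8.3
tcp_pos: [0.5449, -0.2305, 0.2733]
ee_rot: [[1.0, -0.002, -0.008], [-0.002, -1.0, -0.005], [-0.008, 0.005, -1.0]]
wrist_force: [1.2, 0.3, 0.6]
gripper_width: 0.699
gripper_force: 0.0
```

Run:
```python
from h import *
go([.50,-.335,.28],Rdown(np.radians(0)))
```

```text
t 8.3 q [ -7.  18.  -2.   0. -70.  97.] f [1.2 0.3 0.6] xyz [-44.8 104.7 -11.8] rot [ 0.005   0.0077 -0.0016]
```

Request:
move_arm(
  series=[
    {"grip": 0.7,"xyz": [-30,50,-10],"angular": [0.005,0.008,0]},
    {"grip": 0.7,"xyz": [-45,95,-12],"angular": [0.005,0.008,0]},
    {"grip": 0.7,"xyz": [-45,105,-12],"angular": [0.005,0.008,0]},
    {"grip": 0.7,"xyz": [-45,105,-12],"angular": [0.005,0.008,0]},
    {"grip": 0.7,"xyz": [-45,105,-12],"angular": [0.005,0.008,0]},
  ],
)

```text
time_s: 8.8
tcp_pos: [0.5003, -0.333, 0.2859]
ee_rot: [[1.0, -0.002, 0.0], [-0.002, -1.0, 0.001], [0.0, -0.001, -1.0]]
wrist_force: [0.4, 0.2, 0.1]
gripper_width: 0.693
gripper_force: 0.0
```

Run:
```python
from h import *
c,s=snap("wrist","w3.png");pose=(s["tcp_pos"],s["ee_rot"]);print(s["tcp_pos"])
h=cv2.cvtColor(c["img"],cv2.COLOR_RGB2HSV)
for n,lo,hi in(("pale",(12,60,140),(25,170,255)),("dark",(0,60,10),(20,255,150))):
    m=cv2.inRange(h,lo,hi);k,l,st,ce=cv2.connectedComponentsWithStats(m)
    for i in range(1,k):
        if st[i][4]>300:
            cs=cv2.findContours((l==i).astype(np.uint8),0,1)[0][0];print(n,ce[i],st[i],cv2.boxPoints(cv2.minAreaRect(cs)).tolist())
```

```text
[ 0.5003 -0.333   0.2859]
pale [343.59   134.5369] [     0      0    640    272 100528] [[0.0, 270.99993896484375], [0.0, 0.0], [638.9998779296875, 0.0], [638.9998779296875, 270.99993896484375]]
pale [263.2715 146.1824] [ 246  115   35   64 1650] [[245.46450805664062, 117.07304382324219], [272.10546875, 113.44017028808594], [280.6247253417969, 175.91481018066406], [253.9837646484375, 179.5476837158203]]
pale [312.6888 316.5472] [ 227  301  173   44 4331] [[223.5366973876953, 303.4297790527344], [395.56353759765625, 288.7445373535156], [399.0775146484375, 329.9079895019531], [227.0506591796875, 344.5932312011719]]
dark [588.5143  86.8943] [  546     0    88   191 10333] [[545.90283203125, 0.1212158203125], [615.2603759765625, -7.5426025390625], [636.363525390625, 183.4404754638672], [567.0059814453125, 191.1042938232422]]
dark [53.2977 50.7882] [ 28  29  43  42 524] [[27.59288787841797, 29.20972442626953], [49.457183837890625, 17.94629669189453], [74.95718383789062, 67.44629669189453], [53.09288787841797, 78.70972442626953]]
dark [291.7689  61.3883] [ 210   37  160   52 4115] [[207.33
[... 418 characters left out ...]
6] [[158.28663635253906, 243.24546813964844], [302.223388671875, 225.40206909179688], [308.0, 272.0], [164.063232421875, 289.8434143066406]]
dark [383.892  256.1308] [ 310  232  115   41 1139] [[310.0, 232.0], [424.0, 232.0], [424.0, 272.0], [310.0, 272.0]]
dark [591.8639 260.9219] [ 557  244   83   38 1396] [[556.1170654296875, 270.70941162109375], [562.1396484375, 238.58868408203125], [642.98486328125, 253.7471923828125], [636.9622802734375, 285.867919921875]]
dark [477.8056 256.8319] [ 426  246  130   47 1255] [[426.0, 292.0], [426.0, 246.0], [555.0, 246.0], [555.0, 292.0]]
dark [321.5647 337.3659] [ 250  330  157   21 1167] [[250.0, 330.0], [406.0, 330.0], [406.0, 350.0], [250.0, 350.0]]
```

View pics/w3.png

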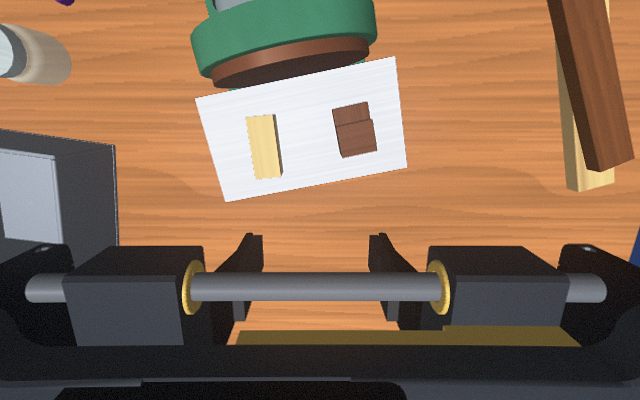

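The wrist view shows the pale offcut at (263,147) and the dark one at (354,130), its tall step towards the robot (image rows 122 to 157).

Run:
```python
from h import *
c,s=load("w3.png");pose=(s["tcp_pos"],s["ee_rot"])
def q(pts,z):
    P=np.array([plane(c,u,z,pose)[:2] for u in pts]);e=(P[0]+P[1]-P[2]-P[3])/2;print(P.mean(0),"L",np.linalg.norm(e),"W",np.linalg.norm(P[0]+P[3]-P[1]-P[2])/2,"yaw",np.degrees(np.arctan2(e[1],e[0])));return P
q([(246,117),(274,114.5),(281,176.5),(254.5,179.5)],.124)
q([(336.5,124.5),(371.5,119.5),(377,151),(342,157.5)],.130)
q([(332,108.5),(367,102),(377,151),(342,157.5)],.127)
T=q([(195,99),(396,57),(407,167),(225,202)],.1);print(T)
go([.542,-.283,.18],Rdown(np.radians(6)))
```

```text
[ 0.5422 -0.2841] L 0.059465358768206314 W 0.02641166194903263 yaw 4.304442285360409
[ 0.5515 -0.3722] L 0.03026519960046063 W 0.03288211692457908 yaw 11.865253547273019
[ 0.5587 -0.3703] L 0.04607971716981896 W 0.03306727349358118 yaw 13.7258004432552
[ 0.553  -0.3225] L 0.10825044714653799 W 0.19963397918226697 yaw 10.633854641471924
[[ 0.5873 -0.2143]
 [ 0.625  -0.4107]
 [ 0.5189 -0.4303]
 [ 0.4806 -0.2347]]
t 8.85 q [-18.  18.   1.  -0. -72. 108.] f [0.2 0.2 0. ] xyz [ 41.3 -49.3 100.2] rot [-0.0005 -0.0007 -0.1052]
```

Request:
move_arm(
  series=[
    {"grip": 0.7,"xyz": [30,-40,40],"angular": [0,0,-0.09]},
    {"grip": 0.7,"xyz": [42,-49,80],"angular": [0,0,-0.09]},
    {"grip": 0.7,"xyz": [42,-49,100],"angular": [0,0,-0.09]},
    {"grip": 0.7,"xyz": [42,-49,100],"angular": [0,0,-0.09]},
    {"grip": 0.7,"xyz": [42,-49,100],"angular": [0,0,-0.09]},
  ],
)

```text
time_s: 9.35
tcp_pos: [0.5435, -0.2835, 0.1878]
ee_rot: [[0.996, 0.091, 0.002], [0.091, -0.996, -0.001], [0.002, 0.001, -1.0]]
wrist_force: [0.9, -0.2, 0.9]
gripper_width: 0.7
gripper_force: 0.0
```

Run:
```python
from h import *
go([.542,-.2838,.123],Rdown(np.radians(5)))
```

```text
t 9.35 q [-12.  23.  -6.   0. -60. 108.] f [ 0.9 -0.2  0.9] xyz [-1.6  0.1 58.8] rot [ 0.0014 -0.0019  0.004 ]
```

Request:
move_arm(
  series=[
    {"grip": 0.7,"xyz": [-1,0,30],"angular": [0,0,0]},
    {"grip": 0.7,"xyz": [-1,0,50],"angular": [0,0,0]},
    {"grip": 0.7,"xyz": [-1,0,57],"angular": [0,0,0]},
    {"grip": 0.2,"xyz": [-1,0,58],"angular": [0,0,0]},
    {"grip": 0,"xyz": [-1,0,58],"angular": [0,0,0]},
    {"grip": 0,"xyz": [-1,0,58],"angular": [0,0,0]},
    {"grip": 0,"xyz": [-1,0,58],"angular": [0,0,0]},
    {"grip": 0,"xyz": [-1,0,58],"angular": [0,0,0]},
    {"grip": 0,"xyz": [-1,0,58],"angular": [0,0,0]},
    {"grip": 0,"xyz": [-1,0,58],"angular": [0,0,0]},
  ],
)

```text
time_s: 10.35
tcp_pos: [0.5421, -0.2845, 0.1298]
ee_rot: [[0.996, 0.089, 0.003], [0.089, -0.996, -0.001], [0.003, 0.001, -1.0]]
wrist_force: [0.0, 1.0, 2.6]
gripper_width: 0.298
gripper_force: 30.0
```

Run:
```python
from h import *
go([.542,-.2838,.123],Rdown(np.radians(5)))
# bin drop: long axis of a along bin x, offset +30mm (bin y)
by=np.radians(-8);c=np.array([.466,.029]);v=np.array([-np.sin(by),np.cos(by)])
p=c-.03*v;print(p)
go([*p,.2],Rdown(by))
```

```text
t 10.35 q [-13.  27. -10.   0. -53. 108.] f [0.  1.  2.6] xyz [-0.  -0.7  0.8] rot [ 0.0011 -0.0027  0.0019]
[ 0.4618 -0.0007]
t 10.35 q [-13.  27. -10.   0. -53. 108.] f [0.  1.  2.6] xyz [ -54.5 -289.7  -76.6] rot [ 0.0008 -0.0028  0.2288]
```

Request:
move_arm(
  series=[
    {"grip": 0,"xyz": [0,0,-30],"angular": [0,0,0]},
    {"grip": 0,"xyz": [0,0,-70],"angular": [0,0,0]},
    {"grip": 0,"xyz": [-10,-50,-77],"angular": [0,0,0.05]},
    {"grip": 0,"xyz": [-20,-95,-77],"angular": [0,0,0.1]},
    {"grip": 0,"xyz": [-30,-140,-77],"angular": [0,0,0.15]},
    {"grip": 0,"xyz": [-40,-185,-77],"angular": [0,0,0.2]},
    {"grip": 0,"xyz": [-48,-230,-77],"angular": [0,0,0.229]},
    {"grip": 0,"xyz": [-54,-270,-77],"angular": [0,0,0.229]},
    {"grip": 0,"xyz": [-54,-290,-77],"angular": [0,0,0.229]},
    {"grip": 0,"xyz": [-54,-290,-77],"angular": [0,0,0.229]},
  ],
)

```text
time_s: 11.35
tcp_pos: [0.4618, 0.0017, 0.2062]
ee_rot: [[0.991, -0.136, 0.003], [-0.136, -0.991, -0.0], [0.003, -0.0, -1.0]]
wrist_force: [-0.9, -0.7, -0.5]
gripper_width: 0.297
gripper_force: 30.0
```

Run:
```python
from h import *
go([.462,-.001,.075],Rdown(np.radians(-8)))
```

```text
t 11.35 q [ 20.   8. -25.   0. -56.  62.] f [-0.9 -0.7 -0.5] xyz [  0.2   2.7 125.2] rot [-0.0004 -0.0028  0.0036]
```

Request:
move_arm(
  series=[
    {"grip": 0,"xyz": [0,1,45],"angular": [0,0,0]},
    {"grip": 0,"xyz": [0,1,90],"angular": [0,0,0]},
    {"grip": 0,"xyz": [0,1,120],"angular": [0,0,0]},
    {"grip": 0,"xyz": [0,1,125],"angular": [0,0,0]},
    {"grip": 0,"xyz": [0,1,125],"angular": [0,0,0]},
    {"grip": 0.45,"xyz": [0,1,125],"angular": [0,0,0]},
    {"grip": 0.45,"xyz": [0,1,125],"angular": [0,0,0]},
    {"grip": 0.45,"xyz": [0,1,125],"angular": [0,0,0]},
    {"grip": 0.45,"xyz": [0,1,125],"angular": [0,0,0]},
  ],
)

```text
time_s: 12.25
tcp_pos: [0.4627, -0.0011, 0.0819]
ee_rot: [[0.99, -0.139, 0.004], [-0.139, -0.99, 0.0], [0.004, -0.001, -1.0]]
wrist_force: [-0.4, 0.1, -0.9]
gripper_width: 0.445
gripper_force: 0.0
```

Run:
```python
from h import *
go([.462,-.001,.075],Rdown(np.radians(-8)))
go([.5515,-.371,.2],Rdown(np.radians(12.5)))
```

```text
t 12.25 q [ 20.  18. -34.   0. -37.  62.] f [-0.4  0.1 -0.9] xyz [-0.8 -0.   0.9] rot [-0.0008 -0.0041 -0.0003]
t 12.25 q [ 20.  18. -34.   0. -37.  62.] f [-0.4  0.1 -0.9] xyz [ 140.   353.8 -123.8] rot [-0.0001 -0.0042 -0.3581]
```

Request:
move_arm(
  series=[
    {"grip": 0.45,"xyz": [0,0,-45],"angular": [0,0,0]},
    {"grip": 0.45,"xyz": [0,0,-90],"angular": [0,0,0]},
    {"grip": 0.45,"xyz": [0,0,-124],"angular": [0,0,0]},
    {"grip": 0.7,"xyz": [18,45,-124],"angular": [0,0,-0.1]},
    {"grip": 0.7,"xyz": [36,90,-124],"angular": [0,0,-0.2]},
    {"grip": 0.7,"xyz": [54,136,-124],"angular": [0,0,-0.3]},
    {"grip": 0.7,"xyz": [72,182,-124],"angular": [0,0,-0.358]},
    {"grip": 0.7,"xyz": [90,228,-124],"angular": [0,0,-0.358]},
    {"grip": 0.7,"xyz": [108,274,-124],"angular": [0,0,-0.358]},
    {"grip": 0.7,"xyz": [126,319,-124],"angular": [0,0,-0.358]},
  ],
)

```text
time_s: 13.25
tcp_pos: [0.5423, -0.3368, 0.2057]
ee_rot: [[0.976, 0.216, 0.003], [0.216, -0.976, -0.001], [0.002, 0.001, -1.0]]
wrist_force: [0.6, 1.0, 0.6]
gripper_width: 0.697
gripper_force: 0.0
```

Run:
```python
from h import *
go([.5515,-.371,.2],Rdown(np.radians(12.5)))
```

```text
t 13.25 q [-17.  25.  -1.  -0. -64. 120.] f [0.6 1.  0.6] xyz [ 1.6 35.4 -0.3] rot [ 0.0012 -0.0025 -0.0003]
```

Request:
move_arm(
  series=[
    {"grip": 0.7,"xyz": [1,20,0],"angular": [0,0,0]},
    {"grip": 0.7,"xyz": [1,35,0],"angular": [0,0,0]},
    {"grip": 0.7,"xyz": [1,36,30],"angular": [0,0,0]},
    {"grip": 0.7,"xyz": [1,36,40],"angular": [0,0,0]},
    {"grip": 0.7,"xyz": [1,36,40],"angular": [0,0,0]},
  ],
)

```text
time_s: 13.75
tcp_pos: [0.5498, -0.3684, 0.1634]
ee_rot: [[0.976, 0.217, -0.002], [0.217, -0.976, 0.002], [-0.002, -0.002, -1.0]]
wrist_force: [-0.4, -0.7, 1.3]
gripper_width: 0.703
gripper_force: 0.0
```

Run:
```python
from h import *
go([.5515,-.371,.123],Rdown(np.radians(12.5)))
```

```text
t 13.75 q [-20.  29.  -0.  -0. -61. 122.] f [-0.4 -0.7  1.3] xyz [ 1.1  2.9 34.4] rot [-0.0021  0.002   0.0005]
```

Request:
move_arm(
  series=[
    {"grip": 0.7,"xyz": [1,1,20],"angular": [0,0,0]},
    {"grip": 0.7,"xyz": [1,2,32],"angular": [0,0,0]},
    {"grip": 0.7,"xyz": [1,2,34],"angular": [0,0,0]},
    {"grip": 0.2,"xyz": [1,2,34],"angular": [0,0,0]},
    {"grip": 0,"xyz": [1,2,34],"angular": [0,0,0]},
    {"grip": 0,"xyz": [1,2,34],"angular": [0,0,0]},
    {"grip": 0,"xyz": [1,2,34],"angular": [0,0,0]},
    {"grip": 0,"xyz": [1,2,34],"angular": [0,0,0]},
    {"grip": 0,"xyz": [1,2,34],"angular": [0,0,0]},
    {"grip": 0,"xyz": [1,2,34],"angular": [0,0,0]},
  ],
)

```text
time_s: 14.75
tcp_pos: [0.5528, -0.3716, 0.132]
ee_rot: [[0.976, 0.216, 0.003], [0.216, -0.976, -0.001], [0.003, 0.002, -1.0]]
wrist_force: [-0.3, 0.9, 2.8]
gripper_width: 0.393
gripper_force: 30.0
```

Run:
```python
from h import *
go([.5515,-.371,.123],Rdown(np.radians(12.5)))
by=np.radians(-8);c=np.array([.466,.029]);v=np.array([-np.sin(by),np.cos(by)])
p=c+.028*v;print(p)
go([*p,.2],Rdown(by))
```

```text
t 14.75 q [-20.  31.  -2.  -0. -57. 123.] f [-0.3  0.9  2.8] xyz [-1.1 -0.8  3. ] rot [ 0.0015 -0.0025 -0.0001]
[0.4699 0.0567]
t 14.75 q [-20.  31.  -2.  -0. -57. 123.] f [-0.3  0.9  2.8] xyz [  12.  -436.   -74.7] rot [ 0.0011 -0.0028  0.3577]
```

Request:
move_arm(
  series=[
    {"grip": 0,"xyz": [0,0,-30],"angular": [0,0,0]},
    {"grip": 0,"xyz": [0,0,-75],"angular": [0,0,0]},
    {"grip": 0,"xyz": [1,-45,-75],"angular": [0,0,0.05]},
    {"grip": 0,"xyz": [2,-90,-75],"angular": [0,0,0.1]},
    {"grip": 0,"xyz": [4,-135,-75],"angular": [0,0,0.15]},
    {"grip": 0,"xyz": [5,-180,-75],"angular": [0,0,0.2]},
    {"grip": 0,"xyz": [6,-226,-75],"angular": [0,0,0.25]},
    {"grip": 0,"xyz": [8,-272,-75],"angular": [0,0,0.3]},
    {"grip": 0,"xyz": [9,-318,-75],"angular": [0,0,0.358]},
    {"grip": 0,"xyz": [10,-364,-75],"angular": [0,0,0.358]},
  ],
)

```text
time_s: 15.75
tcp_pos: [0.4826, -0.0122, 0.2059]
ee_rot: [[0.99, -0.141, 0.002], [-0.141, -0.99, -0.0], [0.002, 0.0, -1.0]]
wrist_force: [1.0, 0.1, -0.6]
gripper_width: 0.39
gripper_force: 30.0
```

Run:
```python
from h import *
go([.470,.0567,.2],Rdown(np.radians(-8)))
```

```text
t 15.75 q [ 18.  10. -23.   0. -57.  64.] f [ 1.   0.1 -0.6] xyz [-22.2 -66.5  -0.1] rot [ 0.     -0.0021 -0.0017]
```

Request:
move_arm(
  series=[
    {"grip": 0,"xyz": [-15,-45,0],"angular": [0,0,0]},
    {"grip": 0,"xyz": [-22,-66,0],"angular": [0,0,0]},
    {"grip": 0,"xyz": [-22,-66,10],"angular": [0,0,0]},
    {"grip": 0,"xyz": [-22,-66,50],"angular": [0,0,0]},
    {"grip": 0,"xyz": [-22,-66,95],"angular": [0,0,0]},
    {"grip": 0,"xyz": [-22,-66,122],"angular": [0,0,0]},
    {"grip": 0,"xyz": [-22,-66,122],"angular": [0,0,0]},
    {"grip": 0.5,"xyz": [-22,-66,122],"angular": [0,0,0]},
    {"grip": 0.5,"xyz": [-22,-66,122],"angular": [0,0,0]},
    {"grip": 0.5,"xyz": [-22,-66,122],"angular": [0,0,0]},
  ],
)

```text
time_s: 16.75
tcp_pos: [0.4723, 0.0548, 0.0856]
ee_rot: [[0.99, -0.14, 0.006], [-0.14, -0.99, 0.001], [0.005, -0.002, -1.0]]
wrist_force: [-0.1, 0.3, -0.5]
gripper_width: 0.482
gripper_force: 0.0
```

Request:
move_arm(
  series=[
    {"grip": 0.5,"xyz": [0,0,0],"angular": [0,0,0]},
    {"grip": 0.5,"xyz": [0,0,-45],"angular": [0,0,0]},
    {"grip": 0.5,"xyz": [0,0,-90],"angular": [0,0,0]},
    {"grip": 0.5,"xyz": [0,0,-130],"angular": [0,0,0]},
    {"grip": 0.5,"xyz": [-40,0,-170],"angular": [0,0,0]},
    {"grip": 0.5,"xyz": [-60,0,-200],"angular": [0,0,0]},
    {"grip": 0.5,"xyz": [-60,0,-200],"angular": [0,0,0]},
  ],
)

```text
time_s: 17.45
tcp_pos: [0.4113, 0.0636, 0.2899]
ee_rot: [[0.99, -0.137, 0.014], [-0.137, -0.99, 0.005], [0.013, -0.007, -1.0]]
wrist_force: [0.3, -0.2, 0.1]
gripper_width: 0.502
gripper_force: 0.0
```

Run:
```python
from h import *
t,s=snap("scene","s9.png");w,_=snap("wrist","w9.png");print(s["gripper_width"],s["wrist_force"])
cv2.imwrite("pics/f.png",np.vstack([t["img"][120:340,120:520],cv2.resize(w["img"],(400,250))])[:,:,::-1])
```

```text
0.5016097039255607 [ 0.2831 -0.2385  0.1037]
```

View pics/f.png

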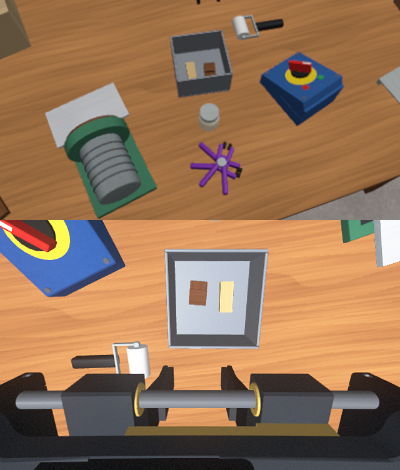

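Both offcuts are in the standing bin, the table is clear, the handle is at off and the bystanders haven't moved. I'm handing in.

```bash
python3 -c "
from station import r
print(r.finish_job())"
```

```text
the job is handed in; nothing more can be done
None
```

I turned the isolator off first, then moved both offcuts into the standing bin and handed the job in at about 17.5 s; the handle looks fully out, though I had no direct reading of the latch, and the jar, roller and clamps looked untouched in the last pictures.

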